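# Dial the combination of the bench strongbox and open its lid

### The arm

A 7-joint arm with a two-finger parallel gripper is mounted at the origin on the work surface. World frame = base frame: x ahead of the robot, y to its left, z up, the work surface at z = 0. Lengths are in m, angles in degrees, forces in N, time in s.
With the tool pointing down it reaches from about 0.4 to 0.9 m from the base axis. Payload 5.5 kg.
Tool frame: the origin (TCP) lies midway between the tips of the shut fingers; the grasp point (between the pads) lies 19 mm behind it; z points along the fingers, y is the line along which they close (so a half turn about z gives the same grasp; the last joint's range is limited). The gripper opens to 92 mm and grips with 3 to 60 N. Pads are 19 mm wide; open, the fingers measure 130 mm over their backs; the gripper's body (75 mm by 190 mm) begins 47 mm behind the grasp point.
Start: joints at [-52.357, 28.699, -24.465, 88.831, 12.651, 65.22, -12.049], TCP at [0.249, 0.6, 0.227] pointing down, gripper open.
Joint ranges: [-164.97, 164.97], [-17.58, 116.51], [-87.97, 89.64], [11.32, 138.91], [-80.73, 260.73], [10.89, 115.49], [-147.41, 147.41]. Speed limits (degrees/s): [147.25, 147.25, 180, 180, 180, 180, 180].

### API

Orientations are given as a 3x3 rotation matrix whose columns are the frame's x, y, z axes.
In Python, from bench import arm, cams gives the robot as it stands. The module is installed in compiled form; this text tells all that it offers.
- The arm moves only by the tool drive_tool, never from a script. Its argument "rows" is a list of rows, each a list of 5 numbers: the opening, from -1 (shut) to 1 (fully open), then the shift along the tool's x, y, z in mm, then the turn about the tool's z in rad. A call has 1 to 10 rows; each row shifts and turns the commanded pose from where the row before left it, along the tool's axes as they then stand; what a row does not reach is not made up. A row lasts 1/8 s, in which the tool goes at most 62.5 mm and 10.7 degrees, less where a joint would pass 70% of its speed; a pose out of reach is approached as far as the arm can. A call is refused whole if a number of a shift passes 62.5 or a number of a turn 0.188, either way. A call with a gripper value outside its range is refused whole. The fingers move at their own pace and stop on an object; "grip_force" is the grip in N (left out, the last holds). Time passes only in rows, so rows that do not move let the fingers close. It gives the time, the measured TCP pose, the force, the opening and the grip force at its end, in the units of the state.
- arm.observe(): the state, without advancing time (a new reading comes with each control period).
- cams.get_image(name): name is "scene" or "top"; returns the picture (384x512x3 uint8, blue, green, red); there is no depth.
- cams.calibration(name): a dict with "mtx" (3x3 intrinsics, pixels), "k1" (the pictures are not rectified: a ray, as slopes to the right and down, at radius r is drawn at 1 + k1 r^2 times it, then the intrinsics apply), "R" (3x3) and "t" (3): a world point X has camera coordinates R X + t. Camera axes: x right, y down, z forward; pixel columns grow to the right and rows downward; lengths in m; the calibration is good to about 2 mm. A picture is of the moment at which its call begins. calibration takes no time and is no camera call.
- arm.finish_job(): hands the job in; it is judged then, once.
Trained networks look in the newest picture that a camera, given by its name, has taken for a name from the list of things; names that differ only in an ending like _2 or _b are one class to them, and where a whole thing is asked for, a point or a joint stands for the part that bears it (a point fixed in the world has none). Each returns a list of dicts, best first, with "confidence" (0 to 1); they miss things now and then, are a little off and sometimes report something else, mostly with a low value. They report only what shows in the picture. A call takes as long as a camera call.
- cams.outline_of(camera, query): "pixels" (384x512 bool, what is visible of it) and "bbox" ([left, top, right, bottom] in pixels, round what is visible of it).
- cams.pinpoint(camera, query): "xy" ([column, row] in pixels: a listed point, or the origin of a listed thing).
The state is a dict: "time_s": time; "q": joint angles; "qd": joint speeds; "tau": joint torques, N m; "tcp_pos": TCP position; "tcp_rot": TCP orientation; "force": force on the tool from outside, world axes, zero at the start; "wrist_torque": the same for the moment, N m; "opening": finger opening in m; "gripper_force": force on a finger pad.
Only numpy, scipy, OpenCV 4.12 (cv2) and the standard library are available. Lean on these libraries where they do the work, as an engineer would, in place of code of your own. Each camera call takes 0.05 s, during which the arm holds its last target. There are 200 camera calls.

### The job

Open the steel strongbox on the soldering bench: turn its dial left (anticlockwise) to 30 without running past it, then right (clockwise) straight back to 12, draw the bolt slide fully towards the dial, and raise the lid by its handle until it stands open by itself at 60 degrees or more. Leave the spool, flux tin, brass-wool pot and cutters where they are.

Things in the scene. Friction and masses are not known exactly. Their poses are not given: they have to be found in the camera images.
- box: Dark grey steel strongbox with a flat lid, bolted down, 200 (x) by 300 (y) by 106 mm high shut. Origin: middle of its underside. The lid is hinged on the +x side and opens on the robot's side (-x). On the lid: dial at x +20, y +65; bolt fin at x +20, y -45; handle at x -77, y 0.
- dial_centre (a point): On the dial's axis, level with its face, 12 mm above the lid's top, 118 above the bench; fixed to the lid, axes as the box (lid shut). Dial: black disc 84 mm across in a dark steel ring 104 across, 3 thick. On it an upright aluminium wing through the axis: 72 mm long, 14 thick, rising 30 above the face. Nothing else stands up within 66 mm of the axis. Friction 0.08 N m: stays where left.
- dial_index (a point): Fixed red index mark on the dial's ring, on its +x (hinge) side. Disc marks: 40 divisions, no figures; a red mark for 0 (the red stripe on the wing's top points to it), long white ones every 10, middling every 5. Numbers rise clockwise round the disc seen from above, so turning it left (anticlockwise) brings rising numbers to the index.
- dial (a joint): Dial angle, rad, anticlockwise (left) from above positive. Number at the index = value x 40/(2 pi), modulo 40: 30 is 4.712, 12 is 1.885. At 0 the wing lies along the box's x, red stripe to +x. Starts between 6 and 20, ready for the left turn to 30. Limits +-2 turns. Each number is taken within 1 division (0.157). If run past 30: turn right 1 1/4 turns, then left to 30 again.
- bolt_grip (a point): Centre of the bolt's thumb fin on the lid: upright steel plate 62 mm long (box x), 12 thick (y), 26 tall (13 above and 13 below this point), on a flat slide plate 76 by 30 mm whose top is 4 above the lid's top. The lid's top is 16 below this point. Locked, it is 110 mm from the dial's axis on the -y side. Moves with the bolt; axes as the box (lid shut).
- bolt (a joint): Travel of the bolt slide, m: 0 locked; grows as the fin goes to +y of the box (towards the dial); 0.018 fully drawn, at an end stop. Drawn 0.012 it frees the lid. Friction 2 N, stays where left. Until the combination is dialled it stops hard after about 2 mm: do not force it.
- lid_handle (a point): Middle of the round bar of the steel bow handle on the lid. Bar 10 mm thick, along y, 98 mm between its two posts, centre 40 mm above the lid's top (146 above the bench, lid shut). Moves and turns with the lid: x to the hinge, z square out of the lid.
- lid_hinge (a point): On the hinge line (along the box's y), middle of the box's upper edge on the +x side, 100 mm above the bench. With the lid shut the handle's bar is 177 mm towards -x and 46 mm above it.
- lid (a joint): Opening angle of the lid, rad: 0 shut, grows as the handle rises, limit 1.7. Stiff hinge: the lid stays at any angle; raising it takes about 11 N at the handle (lid and lock 0.85 kg). The bolted lid does not lift.
- spool: Bystander: solder spool, green flanges, 60 mm across, 50 tall, upright, to the left (+y) of the box; origin at the middle of its foot.
- flux_tin: Bystander: flat round tin of amber rosin, 64 mm across, 17 tall, to the right (-y) of the box; origin at the middle of its foot.
- wool_pot: Bystander: purple pot with a ball of brass wool, 66 mm across, 70 tall, to the right (-y) of the box; origin at the middle of its foot.
- cutters: Bystander: side cutters with blue handles, 130 mm long, 12 tall, lying beyond the box on its hinge side; origin under the pivot, x towards the jaws.

How it is judged:
By the outcome, as a careful person would: the job done as asked, in the order asked, and still so for the second after the job is handed in, with the robot touching nothing.
It also fails if it takes over 61 s, if anything falls off the work surface, if the arm or the gripper's body presses on something with over 40 N, if the wrist force passes 120 N, or if a joint passes its speed limit or range.

## Working session

There is one attempt and no reset: what is moved stays moved. The work goes in short steps, Python scripts to look and compute and a tool call to move; the robot and the scene stay as the last step left them, time stands still between calls to the robot, and variables do not carry over. Pictures are saved under pics/ and viewed, at most 10 in all, crops included, and the job is handed in when it is done.

Besides the shell and the picture viewer there is one more tool, called as name(argument=value, ...), one argument or row to a line, values as JSON. drive_tool: Moves the arm, as the interface text tells. Its arguments: {"type":"object","properties":{"rows":{"type":"array","items":{"type":"array","items":{"type":"number"}}},"grip_force":{"type":"number"}},"required":["rows"]}

```bash
mkdir -p pics
cat > h.py <<'E'
import numpy as np, cv2
from bench import arm, cams
def ray(cam,xy):
    c=cams.calibration(cam);K=np.array(c["mtx"]);R=np.array(c["R"]);t=np.array(c["t"])
    d=np.linalg.inv(K)@[xy[0],xy[1],1];d=d[:2]
    u=d.copy()
    for _ in range(20): u=d/(1+c["k1"]*(u@u))
    return -R.T@t, R.T@np.array([u[0],u[1],1])
def at_z(cam,xy,z):
    o,d=ray(cam,xy); return o+d*(z-o[2])/d[2]
def proj(cam,X):
    c=cams.calibration(cam);p=np.array(c["R"])@np.array(X)+c["t"];u=p[:2]/p[2];u=u*(1+c["k1"]*(u@u))
    return (np.array(c["mtx"])@[u[0],u[1],1])[:2]
def save(cam,name,box=None,s=1):
    im=cams.get_image(cam)
    if box: im=im[box[1]:box[3],box[0]:box[2]]
    cv2.imwrite("pics/"+name,cv2.resize(im,None,fx=s,fy=s,interpolation=cv2.INTER_CUBIC))
E
python3 - <<'E'
from h import *
np.set_printoptions(precision=4,suppress=True)
for c in("top","scene"):
    save(c,c+"1.png",None,1.5)
    Z=dict(dial_centre=.118,dial_index=.109,bolt_grip=.122,lid_handle=.146,lid_hinge=.1,box=0,spool=0,wool_pot=0,flux_tin=0)
    for q,z in Z.items():
        r=cams.pinpoint(c,q)
        if r: print(c,q,np.round(r[0]["xy"],1),round(r[0]["confidence"],2),at_z(c,r[0]["xy"],z))
    print(ray(c,(256,192)))
s=arm.observe();print(s["time_s"],s["tcp_pos"],s["tcp_rot"],s["opening"])
E
```

```text
top dial_centre [182.5 197.9] 0.75 [0.5797 0.1588 0.118 ]
top dial_index [183.  176.2] 0.82 [0.6274 0.1608 0.109 ]
top bolt_grip [236.2 194.2] 0.67 [0.588  0.0467 0.122 ]
top lid_handle [215.  237.4] 0.86 [0.4969 0.0867 0.146 ]
top lid_hinge [212.7 158.1] 0.66 [0.6693 0.0994 0.1   ]
top box [219.3 211.7] 0.88 [0.5646 0.0902 0.    ]
top spool [125.8 197.5] 0.71 [0.5957 0.3133 0.    ]
top wool_pot [319.1 171.4] 0.87 [ 0.663  -0.1443  0.    ]
top flux_tin [328.2 223.1] 0.69 [ 0.5402 -0.1643  0.    ]
(array([0.4488, 0.0104, 1.0531]), array([ 0.1531, -0.005 , -0.9882]))
scene dial_centre [304.6 195.2] 0.84 [0.5818 0.1673 0.118 ]
scene dial_index [299.8 213.5] 0.59 [0.6325 0.1626 0.109 ]
scene bolt_grip [250.9 190.7] 0.57 [0.596  0.0469 0.122 ]
scene lid_handle [278.7 157.6] 0.84 [0.4951 0.0948 0.146 ]
scene lid_hinge [270.4 225.7] 0.95 [0.6731 0.1041 0.1   ]
scene box [269.5 222.4] 0.67 [0.5699 0.0917 0.    ]
scene spool [365.1 250. ] 0.79 [ 0.6129  0.3258 -0.    ]
scene wool_pot [166.7 234.4] 0.71 [ 0.6593 -0.1444  0.    ]
scene flux_tin [177.2 200.5] 0.75 [ 0.5416 -0.1537  0.    ]
(array([1.3529, 0.1671, 0.8337]), array([-0.7244, -0.1039, -0.6828]))
1.0 [0.2494 0.6003 0.2267] [[-0.9235  0.3837 -0.    ]
 [ 0.3837  0.9235  0.    ]
 [ 0.      0.     -1.    ]] 0.09163512181423088
```

View pics/top1.png

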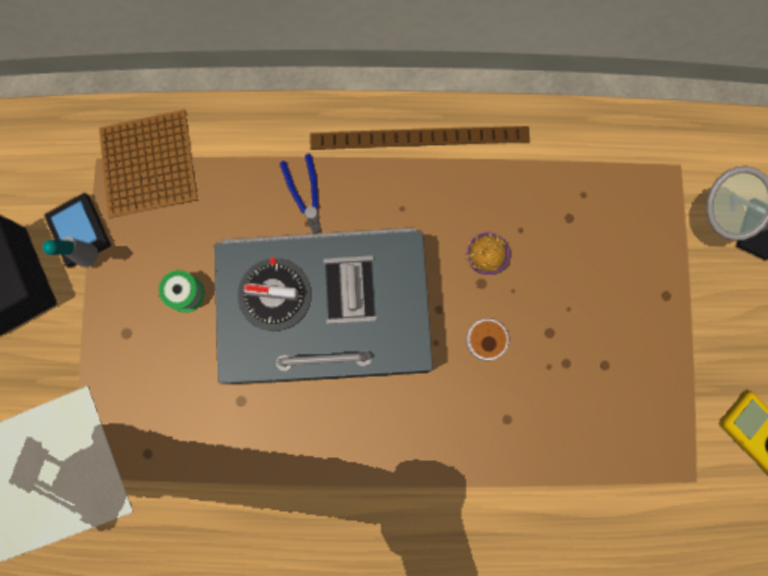

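View pics/scene1.png

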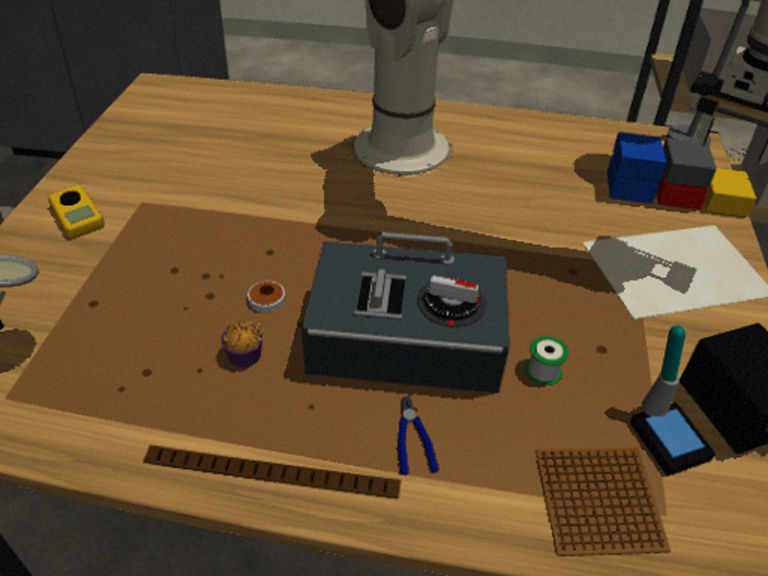

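Run:
```python
from h import *
save("top","topd.png",(110,120,280,260),4.5)
```

```text
(no output)
```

View pics/topd.png

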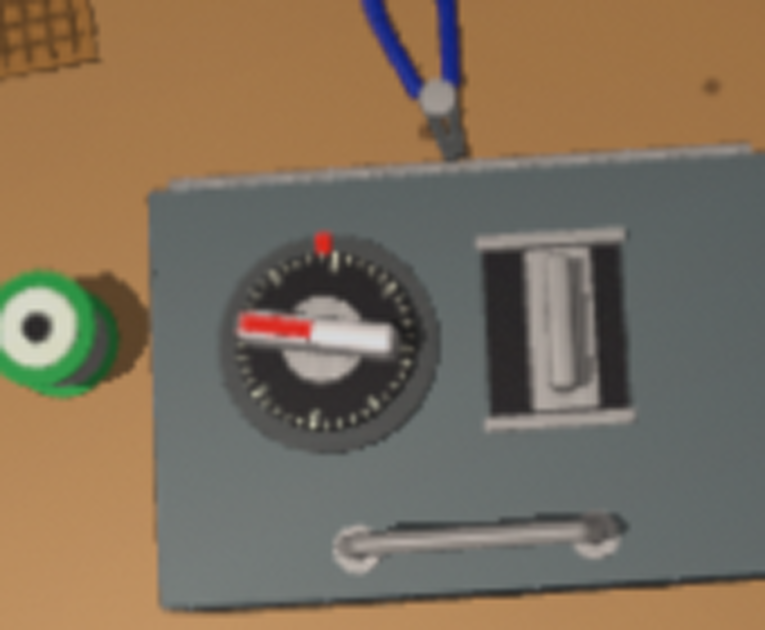

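The dial is at about (182,198) px in the top view, with the red stripe pointing left, so it reads about 10. The fin is at (236,194) and the bar at about (215,237). The box is yawed by a few degrees. I'll fit the box pose and dial angle next.

```bash
cat > fit.py <<'E'
from h import *
from scipy.optimize import least_squares
np.set_printoptions(precision=4,suppress=True)
P=dict(dial_centre=(.02,.065,.118),dial_index=(.066,.065,.109),bolt_grip=(.02,-.045,.122),lid_handle=(-.077,0,.146),lid_hinge=(.1,0,.1))
obs=[]
for c in("top","scene"):
    cams.get_image(c)
    for q in P:
        r=cams.pinpoint(c,q)
        if r: obs.append((c,q,r[0]["xy"]))
# bar ends, dial wing from the picture
def W(p,b):
    c,s=np.cos(b[2]),np.sin(b[2]);return np.array([b[0]+c*p[0]-s*p[1],b[1]+s*p[0]+c*p[1],p[2]])
f=lambda b:np.concatenate([proj(c,W(P[q],b))-xy for c,q,xy in obs])
b=least_squares(f,[.56,.09,.05],loss="soft_l1").x
print("box",b,np.degrees(b[2]));print(f(b).reshape(-1,2).round(1).tolist())
for q in P: print(q,W(P[q],b))
e=[at_z("top",(110+x/4.5-.4,120+y/4.5-.4),.148) for x,y in((240,326),(392,338))]
d=e[0]-e[1];a=np.degrees(np.arctan2(d[1],d[0]));print("wing",e,np.hypot(*d[:2]),a,"num",(a-np.degrees(b[2]))/9)
h=[at_z("top",(110+x/4.5,120+y/4.5),.146) for x,y in((358,546),(600,528))]
d=h[0]-h[1];print("bar",h,np.degrees(np.arctan2(-d[0],d[1])))
h=[at_z("top",(110+x/4.5,120+y/4.5),.106) for x,y in((162,607),(765,577))]
d=h[0]-h[1];print("front edge",h,np.degrees(np.arctan2(-d[0],d[1])))
print(arm.observe()["q"])
E
python3 fit.py
```

```text
box [0.5698 0.0938 0.0697] 3.9908227650618096
[[1.4, -0.4], [-0.8, -2.8], [0.9, -0.3], [-2.0, 1.5], [-0.7, -0.3], [0.7, 0.4], [-0.0, -1.5], [-0.6, -1.7], [-3.2, 1.6], [0.5, -4.4]]
dial_centre [0.5852 0.1601 0.118 ]
dial_index [0.6311 0.1633 0.109 ]
bolt_grip [0.5929 0.0503 0.122 ]
lid_handle [0.493  0.0885 0.146 ]
lid_hinge [0.6696 0.1008 0.1   ]
wing [array([0.587 , 0.1944, 0.148 ]), array([0.5823, 0.1254, 0.148 ])] 0.0692027357118119 86.05977396351939 num 9.118772355384175
bar [array([0.4884, 0.1375, 0.146 ]), array([0.4976, 0.0302, 0.146 ])] 4.941117107335543
front edge [array([0.4603, 0.2341, 0.106 ]), array([ 0.4778, -0.0454,  0.106 ])] 3.5819568075092714
[-52.3565  28.6981 -24.4653  88.8334  12.6494  65.2202 -12.0476]
```

drive_tool(
  rows=[
    [1,-47.9,-27.8,0,0],
    [1,-47.9,-27.8,0,0],
    [1,-47.9,-27.8,0,0],
    [1,-47.9,-27.8,0,0],
    [1,-47.9,-27.8,0,0],
    [1,-47.9,-27.8,0,0],
    [1,-47.9,-27.8,0,0],
    [1,-47.9,-27.8,0,0],
    [1,-47.9,-27.8,0,0],
    [1,-47.9,-27.8,0,0],
  ],
)

```text
time_s: 2.9
tcp_pos: [0.5861, 0.1584, 0.227]
tcp_rot: [[-0.924, 0.383, 0.001], [0.383, 0.924, 0.0], [-0.0, 0.001, -1.0]]
force: [0.3, 0.5, -0.1]
opening: 0.0915
gripper_force: 0.0
```

drive_tool(
  rows=[
    [1,0,0,0,0.176],
    [1,0,0,0,0.176],
    [1,0,0,0,0.176],
    [1,0,0,0,0.176],
    [1,0,0,0,0.176],
    [1,0,0,0,0.176],
    [1,0,0,0,0.176],
    [1,0,0,0,0.176],
    [1,0,0,0,0.176],
    [1,0,0,0,0.176],
  ],
)

```text
time_s: 4.15
tcp_pos: [0.585, 0.1599, 0.2268]
tcp_rot: [[0.555, 0.832, -0.0], [0.832, -0.555, 0.0], [0.0, -0.0, -1.0]]
force: [-0.5, -0.3, -0.1]
opening: 0.0917
gripper_force: 0.0
```

drive_tool(
  rows=[
    [1,0,0,0,0.176],
    [1,0,0,0,0.176],
    [1,0,0,0,0.176],
    [1,0,0,0,0.176],
    [1,0,0,0,0.176],
    [1,0,0,0,0.176],
    [1,0,0,0,0],
  ],
)

```text
time_s: 5.03
tcp_pos: [0.585, 0.16, 0.2267]
tcp_rot: [[0.998, -0.066, 0.0], [-0.066, -0.998, -0.0], [0.0, 0.0, -1.0]]
force: [0.1, 0.3, 0.4]
opening: 0.0918
gripper_force: 0.0
```

```bash
cat > st.py <<'E'
from h import *
import sys
np.set_printoptions(precision=4,suppress=True)
s=arm.observe();R=np.array(s["tcp_rot"])
print(s["time_s"],"pos",s["tcp_pos"],"yaw_y",np.degrees(np.arctan2(R[1,1],R[0,1])),"z",R[:,2],"q",np.round(s["q"],1),"F",s["force"],"open",s["opening"],s["gripper_force"])
if len(sys.argv)>3: print("tool shift mm",R.T@(np.array(list(map(float,sys.argv[1:4])))-s["tcp_pos"])*1000)
E
python3 st.py .585 .160 .123
```

```text
5.025 pos [0.585  0.16   0.2267] yaw_y -93.79755491537804 z [ 0.0001 -0.0001 -1.    ] q [ -30.3   22.8   16.2   96.6   -7.    61.6 -105.7] F [0.0776 0.3005 0.3826] open 0.0917794923944508 0.0
tool shift mm [ -0.0053  -0.0547 103.7333]
```

drive_tool(
  rows=[
    [1,0,0,30,0],
    [1,0,0,30,0],
    [1,0,0,25,0],
    [1,0,0,12,0],
    [1,0,0,5,0],
    [1,0,0,0,0],
    [0.55,0,0,0,0],
    [0.5,0,0,0,0],
    [0.45,0,0,0,0],
    [0.4,0,0,0,0],
  ],
  grip_force=20,
)

```text
time_s: 6.28
tcp_pos: [0.5857, 0.1619, 0.1256]
tcp_rot: [[0.998, -0.067, 0.002], [-0.067, -0.998, 0.003], [0.002, -0.003, -1.0]]
force: [1.2, 6.0, 2.5]
opening: 0.0717
gripper_force: 20.0
```

```bash
python3 st.py
```

```text
6.275 pos [0.5857 0.1619 0.1256] yaw_y -93.82032115726865 z [ 0.0019  0.0025 -1.    ] q [ -29.1   29.4   14.7  101.2   -9.4   50.4 -104. ] F [1.1755 5.9983 2.5477] open 0.07171617420812962 20.000125765800476
```

drive_tool(
  rows=[
    [0.4,0,-2,0,0],
    [0.4,0,0,0,-0.08],
    [0.4,0,0,0,-0.15],
    [0.4,0,0,0,-0.15],
    [0.4,0,0,0,-0.15],
    [0.4,0,0,0,-0.15],
    [0.4,0,0,0,-0.15],
    [0.4,0,0,0,-0.08],
    [0.4,0,0,0,0],
  ],
  grip_force=30,
)

```text
time_s: 7.4
tcp_pos: [0.5864, 0.1602, 0.1255]
tcp_rot: [[0.668, 0.744, 0.002], [0.744, -0.668, -0.001], [0.001, 0.002, -1.0]]
force: [1.7, -2.2, 6.4]
opening: 0.0717
gripper_force: 30.0
```

```bash
python3 st.py
```

```text
7.4 pos [0.5864 0.1602 0.1255] yaw_y -41.89174250660046 z [ 0.0021 -0.0009 -1.    ] q [-19.9  28.9   2.7 100.8  -1.6  50.2 -58.4] F [ 1.7414 -2.1593  6.3711] open 0.07172294644733701 30.00072866678238
```

drive_tool(
  rows=[
    [0.4,0,0,0,-0.1],
    [0.4,0,0,0,-0.16],
    [0.4,0,0,0,-0.16],
    [0.4,0,0,0,-0.16],
    [0.4,0,0,0,-0.16],
    [0.4,0,0,0,-0.16],
    [0.4,0,0,0,-0.16],
    [0.4,0,0,0,-0.16],
    [0.4,0,0,0,-0.16],
    [0.4,0,0,0,-0.16],
  ],
)

```text
time_s: 8.65
tcp_pos: [0.5895, 0.1604, 0.1256]
tcp_rot: [[-0.726, 0.688, 0.008], [0.688, 0.726, 0.0], [-0.005, 0.005, -1.0]]
force: [10.6, -0.3, -2.3]
opening: 0.072
gripper_force: 30.0
```

drive_tool(
  rows=[
    [0.4,0,0,0,-0.16],
    [0.4,0,0,0,-0.16],
    [0.4,0,0,0,-0.14],
    [0.4,0,0,0,-0.12],
    [0.4,0,0,0,-0.1],
    [0.4,0,0,0,-0.06],
    [0.4,0,0,0,0],
    [0.4,0,0,0,0],
  ],
)

```text
time_s: 9.65
tcp_pos: [0.5901, 0.1619, 0.1256]
tcp_rot: [[-1.0, 0.023, 0.009], [0.023, 1.0, 0.002], [-0.009, 0.002, -1.0]]
force: [12.3, 3.0, -4.2]
opening: 0.0719
gripper_force: 30.0
```

```bash
python3 st.py; python3 -c "
from h import *
save('top','t30.png',(130,130,250,240),5)"
```

```text
9.65 pos [0.5901 0.1619 0.1256] yaw_y 88.69634274537287 z [ 0.0091  0.0022 -1.    ] q [  2.4  31.6 -27.1  99.8  17.7  52.2  56.7] F [12.3178  2.951  -4.2265] open 0.07188567186603871 29.999225735664368
```

View pics/t30.png

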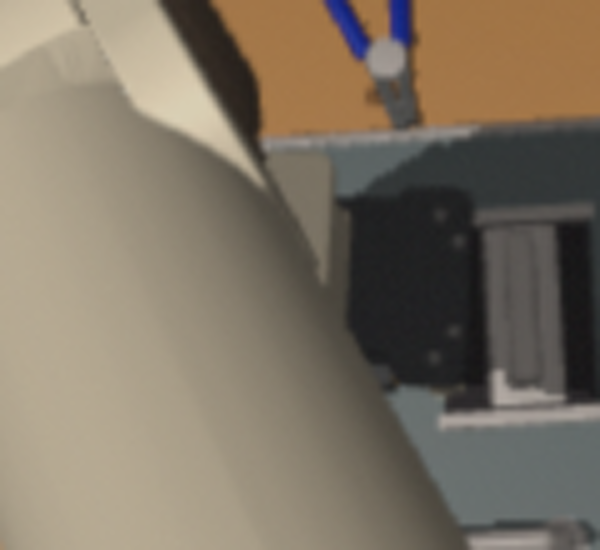

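The arm hides the dial in this view, but the measured yaw gives about 29.4. I'll relieve the side force and finish the last few degrees to 30.

drive_tool(
  rows=[
    [0.4,-4,1,0,0],
    [0.4,0,0,0,-0.05],
    [0.4,0,0,0,-0.03],
    [0.4,0,0,0,0],
    [0.4,0,0,0,0],
  ],
)

```text
time_s: 10.32
tcp_pos: [0.5903, 0.1621, 0.1255]
tcp_rot: [[-0.998, -0.058, 0.002], [-0.058, 0.998, -0.001], [-0.002, -0.001, -1.0]]
force: [0.5, -0.4, 6.6]
opening: 0.0717
gripper_force: 30.0
```

```bash
python3 st.py
```

```text
10.325 pos [0.5903 0.1621 0.1255] yaw_y 93.31486047482166 z [ 0.0019 -0.0006 -1.    ] q [  3.1  32.1 -28.1  99.3  18.4  53.   60.7] F [ 0.4879 -0.4239  6.6283] open 0.07174821642146641 30.000969171524048
```

drive_tool(
  rows=[
    [0.4,0,0,0,0.1],
    [0.4,0,0,0,0.15],
    [0.4,0,0,0,0.15],
    [0.4,0,0,0,0.15],
    [0.4,0,0,0,0.15],
    [0.4,0,0,0,0.15],
    [0.4,0,0,0,0.15],
    [0.4,0,0,0,0.15],
    [0.4,0,0,0,0.15],
    [0.4,0,0,0,0.15],
  ],
)

```text
time_s: 11.58
tcp_pos: [0.5885, 0.1598, 0.1255]
tcp_rot: [[-0.172, 0.985, -0.002], [0.985, 0.172, -0.004], [-0.003, -0.003, -1.0]]
force: [-5.1, -5.1, 11.1]
opening: 0.0717
gripper_force: 30.0
```

drive_tool(
  rows=[
    [0.4,0,0,0,0.15],
    [0.4,0,0,0,0.15],
    [0.4,0,0,0,0.15],
    [0.4,0,0,0,0.15],
    [0.4,0,0,0,0.15],
    [0.4,0,0,0,0.15],
    [0.4,0,0,0,0.15],
    [0.4,0,0,0,0.13],
    [0.4,0,0,0,0],
    [0.4,0,0,0,0],
  ],
)

```text
time_s: 12.82
tcp_pos: [0.5862, 0.1607, 0.1254]
tcp_rot: [[0.842, 0.539, -0.006], [0.539, -0.842, -0.003], [-0.007, -0.001, -1.0]]
force: [-10.2, -4.4, 15.6]
opening: 0.0718
gripper_force: 30.0
```

```bash
python3 st.py
```

```text
12.825 pos [0.5862 0.1607 0.1254] yaw_y -57.3957304239226 z [-0.0061 -0.0027 -1.    ] q [-22.8  29.2   6.4 100.5  -4.   50.9 -72. ] F [-10.2339  -4.4315  15.6428] open 0.07182925760936658 30.002595484256744
```

drive_tool(
  rows=[
    [0.4,-3.6,-0.6,-2,0],
    [0.4,0,0,0,0.08],
    [0.4,0,0,0,0.08],
    [0.4,0,0,0,0.02],
    [0.4,0,0,0,0],
    [0.4,0,0,0,0],
  ],
)

```text
time_s: 13.58
tcp_pos: [0.5858, 0.161, 0.1257]
tcp_rot: [[0.924, 0.382, -0.0], [0.382, -0.924, -0.0], [-0.0, 0.0, -1.0]]
force: [4.9, 1.3, -9.1]
opening: 0.072
gripper_force: 30.0
```

```bash
python3 st.py
```

```text
13.575 pos [0.5858 0.161  0.1257] yaw_y -67.51447975231602 z [-0.0003 -0.0004 -1.    ] q [-24.5  29.1   8.7 100.9  -5.5  50.4 -80.9] F [ 4.8703  1.304  -9.1288] open 0.07203405513425933 29.998226165771484
```

drive_tool(
  rows=[
    [1,0,0,0,0],
    [1,0,0,0,0],
    [1,0,0,0,0],
    [1,0,0,-20,0],
    [1,0,0,-40,0],
    [1,0,0,-40,0],
    [0.2,0,0,0,0.16],
    [0.2,0,0,0,0.163],
    [0.2,0,0,0,0],
    [0.2,0,0,0,0],
  ],
)

```text
time_s: 14.82
tcp_pos: [0.5857, 0.1613, 0.2267]
tcp_rot: [[0.997, 0.072, -0.0], [0.072, -0.997, -0.0], [-0.0, 0.0, -1.0]]
force: [0.3, -0.1, 0.2]
opening: 0.0572
gripper_force: 0.0
```

```bash
python3 st.py .595 .051 .114; python3 -c "
from h import *
save('scene','s12.png',(190,130,360,270),4.5)"
```

```text
14.825 pos [0.5857 0.1613 0.2267] yaw_y -85.86141054454485 z [-0.0002 -0.     -1.    ] q [-28.   22.7  13.1  96.3  -5.7  61.6 -99. ] F [ 0.3325 -0.1369  0.2402] open 0.05718362281685157 0.0
tool shift mm [  1.3474 110.6978 112.7068]
```

View pics/s12.png

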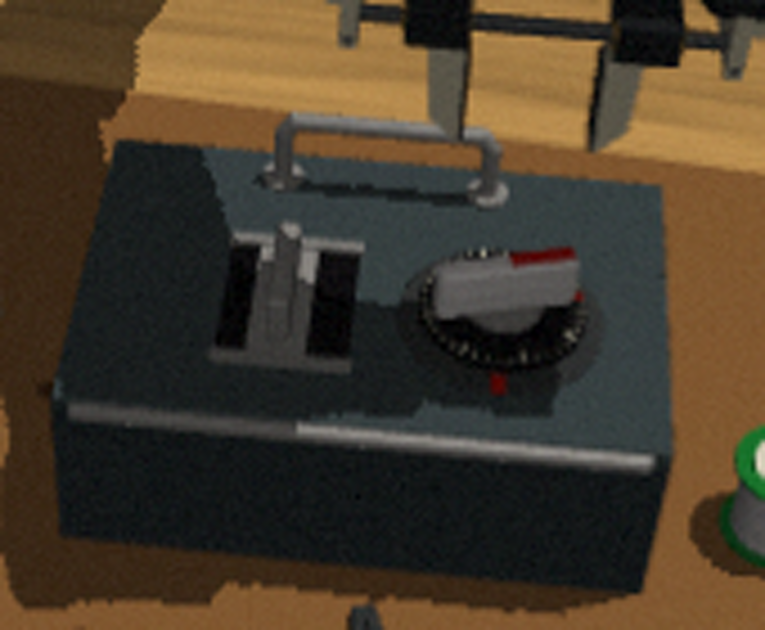

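The wing shows the red end towards +y and a little towards the robot, which fits 12. The fin, at crop (288,280), is clear.

drive_tool(
  rows=[
    [-0.1,0.6,55,0,0],
    [-0.1,0.7,55.5,0,0],
    [-0.1,0,0,40,0],
    [-0.1,0,0,40,0],
    [-0.1,0,0,22,0],
    [-0.1,0,0,10,0],
    [-0.1,0,0,0,0],
    [-0.7,0,0,0,0],
    [-0.8,0,0,0,0],
    [-0.8,0,0,0,0],
  ],
  grip_force=20,
)

```text
time_s: 16.12
tcp_pos: [0.5952, 0.0512, 0.1154]
tcp_rot: [[0.998, 0.069, 0.001], [0.069, -0.998, 0.0], [0.001, -0.0, -1.0]]
force: [-0.5, -0.1, 0.3]
opening: 0.016
gripper_force: 0.0
```

```bash
python3 st.py
```

```text
16.125 pos [0.5952 0.0512 0.1154] yaw_y -86.04802875293974 z [ 0.0012  0.0003 -1.    ] q [-18.1  29.2  13.9 103.   -9.   48.7 -86.1] F [-0.4918 -0.1301  0.3157] open 0.015998299050753072 0.0
```

Not fully closed yet. I'll close on the fin and draw it in the tool −y direction (box +y).

drive_tool(
  rows=[
    [-1,0,0,0,0],
    [-1,0,0,0,0],
    [-1,0,-4,0,0],
    [-1,0,-4,0,0],
    [-1,0,-4,0,0],
    [-1,0,-3,0,0],
    [-1,0,0,0,0],
  ],
)

```text
time_s: 17.0
tcp_pos: [0.5942, 0.0651, 0.1153]
tcp_rot: [[0.998, 0.068, 0.001], [0.068, -0.998, -0.001], [0.001, 0.001, -1.0]]
force: [-1.3, -0.9, 6.5]
opening: 0.012
gripper_force: 20.0
```

```bash
python3 st.py
```

```text
17.0 pos [0.5942 0.0651 0.1153] yaw_y -86.08948072902628 z [ 0.0009 -0.0011 -1.    ] q [-19.4  29.3  13.8 102.9  -8.8  48.8 -87.6] F [-1.3333 -0.9425  6.5325] open 0.01202932207458163 20.00406414270401
```

Fin is moving freely (past 12 mm). Now on to the end stop.

drive_tool(
  rows=[
    [-1,0,-2,0,0],
    [-1,0,-2,0,0],
    [-1,0,-2,0,0],
    [-1,0,0,0,0],
  ],
)

```text
time_s: 17.5
tcp_pos: [0.5938, 0.0701, 0.1153]
tcp_rot: [[0.998, 0.068, 0.001], [0.068, -0.998, -0.002], [0.001, 0.002, -1.0]]
force: [-1.0, -2.4, 6.2]
opening: 0.0118
gripper_force: 20.0
```

```bash
python3 st.py
```

```text
17.5 pos [0.5938 0.0701 0.1153] yaw_y -86.12579986422918 z [ 0.0008 -0.002  -1.    ] q [-20.   29.3  13.8 102.9  -8.8  48.8 -88.2] F [-0.9997 -2.4151  6.2449] open 0.011751691702912981 20.00835031270981
```

drive_tool(
  rows=[
    [-1,0,-2,0,0],
    [-1,0,-1,0,0],
    [-1,0,0,0,0],
  ],
)

```text
time_s: 17.88
tcp_pos: [0.5938, 0.0702, 0.1153]
tcp_rot: [[0.998, 0.066, 0.001], [0.066, -0.998, -0.005], [0.001, 0.005, -1.0]]
force: [-0.9, -6.8, 6.7]
opening: 0.0119
gripper_force: 20.0
```

```bash
python3 st.py
```

```text
17.875 pos [0.5938 0.0702 0.1153] yaw_y -86.24082123418096 z [ 0.001  -0.0048 -1.    ] q [-20.1  29.3  13.9 102.9  -8.6  48.8 -88.5] F [-0.9196 -6.8229  6.6973] open 0.011900216104417032 20.027469098567963
```

drive_tool(
  rows=[
    [-1,0,3,0,0],
    [-0.4,0,0,0,0],
    [-0.4,0,0,0,0],
    [-0.4,0,0,-30,0],
    [-0.4,0,0,-50,0],
    [0.3,0,0,-30,-0.17],
    [0.3,0,0,0,-0.18],
    [0.3,0,0,0,-0.18],
    [0.3,0,0,0,-0.18],
    [0.3,0,0,0,-0.18],
  ],
)

```text
time_s: 19.12
tcp_pos: [0.593, 0.0721, 0.2242]
tcp_rot: [[0.569, 0.822, -0.001], [0.822, -0.569, -0.0], [-0.001, -0.001, -1.0]]
force: [-0.2, -0.3, -0.3]
opening: 0.0596
gripper_force: 0.0
```

drive_tool(
  rows=[
    [0.3,0,0,0,-0.18],
    [0.3,0,0,0,-0.18],
    [0.3,0,0,0,-0.18],
    [0.3,0,0,0,-0.145],
    [0.3,0,0,0,0],
  ],
)

```text
time_s: 19.75
tcp_pos: [0.5931, 0.072, 0.2243]
tcp_rot: [[-0.072, 0.997, -0.001], [0.997, 0.072, -0.0], [0.0, -0.001, -1.0]]
force: [0.4, 0.1, -0.8]
opening: 0.0596
gripper_force: 0.0
```

```bash
python3 st.py .495 .090 .127; python3 -c "
from h import *
for c in ('scene','top'):
    cams.get_image(c)
    for q,z in (('lid_handle',.146),('bolt_grip',.122)):
        r=cams.pinpoint(c,q)
        if r: print(c,q,r[0]['confidence'],at_z(c,r[0]['xy'],z))
save('scene','s3.png',(190,110,360,250),4.5)"
```

```text
19.75 pos [0.5931 0.072  0.2243] yaw_y 4.109096811987948 z [-0.0007 -0.     -1.    ] q [-8.1 21.6 -1.8 97.5  0.8 61.  -6. ] F [ 0.3718  0.1141 -0.7659] open 0.0595587304397918 0.0
tool shift mm [ 24.9759 -96.4387  97.3433]
scene lid_handle 0.86 [0.50390927 0.08768501 0.146     ]
scene bolt_grip 0.68 [0.68665376 0.10222792 0.122     ]
top lid_handle 0.27 [ 0.63151348 -0.1300201   0.146     ]
```

View pics/s3.png

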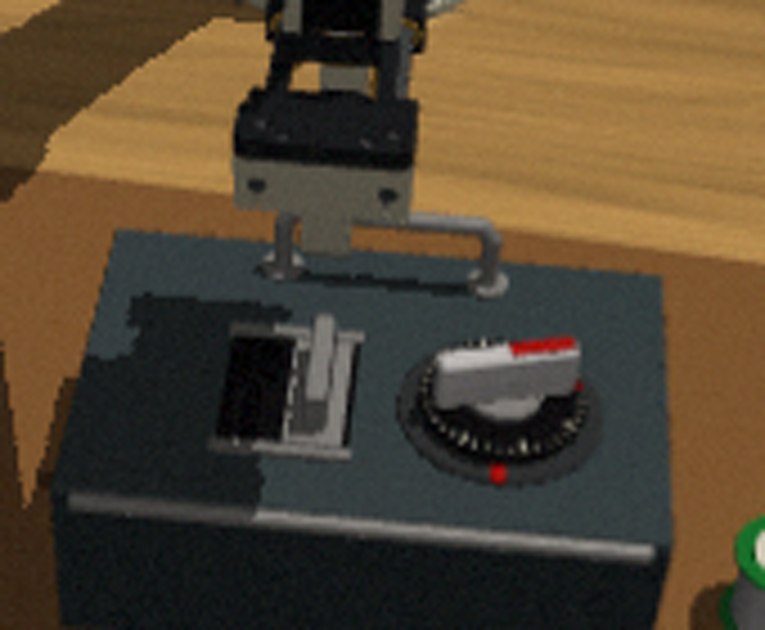

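The bolt slide is fully across, with the fin at crop (322,360) against the right side, and the dial is unchanged. Next is the handle.

drive_tool(
  rows=[
    [0.3,12,-47,0,0],
    [0.3,13,-47,0,0],
    [0.3,0,0,40,0],
    [0.3,0,0,35,0],
    [0.3,0,0,22,0],
    [0.3,0,0,0,0],
    [-0.5,0,0,0,0],
    [-1,0,0,0,0],
    [-1,0,0,0,0],
    [-1,0,0,0,0],
  ],
  grip_force=10,
)

```text
time_s: 21.35
tcp_pos: [0.498, 0.0902, 0.1282]
tcp_rot: [[-0.073, 0.997, 0.001], [0.997, 0.073, 0.0], [0.0, 0.001, -1.0]]
force: [0.4, 0.5, -0.5]
opening: 0.0243
gripper_force: 0.0
```

drive_tool(
  rows=[
    [-1,0,0,0,0],
    [-1,0,0,0,0],
  ],
)

```text
time_s: 21.6
tcp_pos: [0.496, 0.0899, 0.1275]
tcp_rot: [[-0.073, 0.997, -0.004], [0.997, 0.073, -0.001], [-0.0, -0.004, -1.0]]
force: [-5.9, -1.0, 4.6]
opening: 0.0093
gripper_force: 10.0
```

```bash
python3 st.py
```

```text
21.6 pos [0.496  0.0899 0.1275] yaw_y 4.189461387347262 z [-0.0036 -0.0006 -1.    ] q [-10.7  19.7  -3.1 115.    1.4  45.5 -10.4] F [-5.9365 -0.9533  4.6098] open 0.009278590107172848 10.000230967998505
```

drive_tool(
  rows=[
    [-1,0,-2,0,0],
    [-1,0,0,0,0],
    [-1,0,2.2,-7.7,0],
    [-1,0,2.5,-7.6,0],
    [-1,0,3,-7.4,0],
    [-1,0,3,-7.3,0],
    [-1,0,0,0,0],
  ],
  grip_force=30,
)

```text
time_s: 22.48
tcp_pos: [0.5067, 0.0907, 0.1585]
tcp_rot: [[-0.073, 0.997, 0.0], [0.997, 0.073, -0.0], [-0.0, 0.0, -1.0]]
force: [1.5, -0.4, -5.0]
opening: 0.0089
gripper_force: 30.0
```

```bash
python3 st.py
```

```text
22.475 pos [0.5067 0.0907 0.1585] yaw_y 4.173508475166905 z [ 0.0003 -0.     -1.    ] q [-10.6  18.   -3.  112.4   1.2  49.6 -10.1] F [ 1.4604 -0.3708 -4.9741] open 0.008895152037179782 30.000154674053192
```

drive_tool(
  rows=[
    [-1,0,3.5,-7.1,0],
    [-1,0,3.7,-7.1,0],
    [-1,0,8.5,-13.6,0],
    [-1,0,9.6,-12.7,0],
    [-1,0,10.7,-11.8,0],
    [-1,0,11.7,-10.9,0],
    [-1,0,12.6,-9.8,0],
    [-1,0,0,0,0],
  ],
)

```text
time_s: 23.48
tcp_pos: [0.5661, 0.095, 0.2332]
tcp_rot: [[-0.073, 0.997, -0.002], [0.997, 0.073, -0.0], [-0.0, -0.002, -1.0]]
force: [-8.2, -1.1, 3.1]
opening: 0.009
gripper_force: 30.0
```

```bash
python3 st.py
```

```text
23.475 pos [0.5661 0.095  0.2332] yaw_y 4.176357872052865 z [-0.002  -0.0003 -1.    ] q [-10.1  18.8  -2.6 100.2   0.9  61.1  -8.8] F [-8.2281 -1.0875  3.0881] open 0.008963608426895347 30.0016450881958
```

drive_tool(
  rows=[
    [-1,0,13.4,-8.7,0],
    [-1,0,14.1,-7.5,0],
    [-1,0,14.7,-6.2,0],
    [-1,0,15.1,-4.9,0],
    [-1,0,15.6,-3.6,0],
    [-1,0,15.8,-2.2,0],
    [-1,0,10,-0.7,0],
    [-1,0,0,0,0],
  ],
)

```text
time_s: 24.48
tcp_pos: [0.6671, 0.1022, 0.2695]
tcp_rot: [[-0.073, 0.997, 0.005], [0.997, 0.073, 0.001], [0.0, 0.005, -1.0]]
force: [-4.3, -1.5, 5.6]
opening: 0.0088
gripper_force: 30.0
```

```bash
python3 st.py; python3 -c "
from h import *
save('scene','s4.png',(150,30,400,270),2.5)"
```

```text
24.475 pos [0.6671 0.1022 0.2695] yaw_y 4.159192480230729 z [ 0.005   0.0005 -1.    ] q [-9.7 27.2 -1.8 83.   0.9 69.5 -7.5] F [-4.275  -1.4557  5.6016] open 0.008800642845121949 30.000938773155212
```

View pics/s4.png

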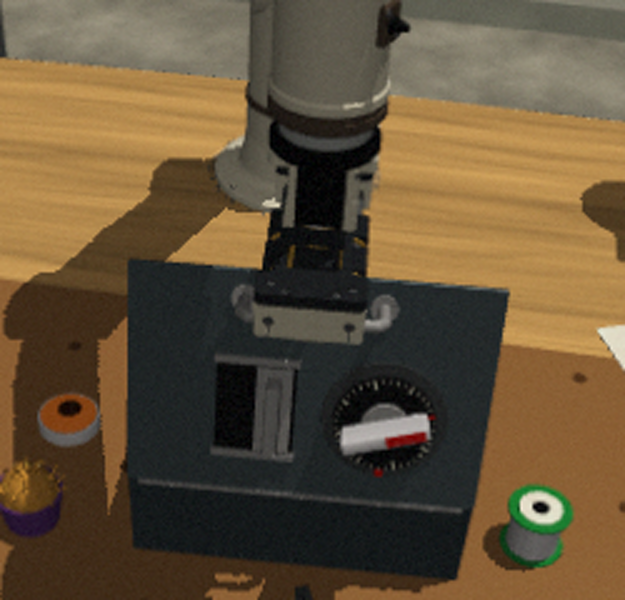

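The lid stands at about 74°. I'll release with a small opening and lift clear.

drive_tool(
  rows=[
    [-0.55,0,0,0,0],
    [-0.55,0,0,0,0],
    [-0.55,0,0,0,0],
    [-0.55,0,0,-8,0],
    [-0.55,0,0,-20,0],
    [-0.55,0,0,-40,0],
    [-0.55,0,0,-40,0],
    [-0.55,0,0,-20,0],
    [-0.55,0,0,0,0],
    [-0.55,0,0,0,0],
  ],
)

```text
time_s: 25.78
tcp_pos: [0.6646, 0.1023, 0.3914]
tcp_rot: [[-0.073, 0.997, -0.002], [0.997, 0.073, -0.0], [-0.0, -0.002, -1.0]]
force: [-0.1, 0.3, -0.4]
opening: 0.0208
gripper_force: 0.0
```

```bash
python3 st.py; python3 -c "
from h import *
save('scene','s5.png',(150,30,400,270),2.5)"
```

```text
25.775 pos [0.6646 0.1023 0.3914] yaw_y 4.187637842503317 z [-0.0015 -0.0003 -1.    ] q [-9.9 23.9 -1.6 72.6  0.7 83.6 -7.3] F [-0.1437  0.3262 -0.4038] open 0.020780918619750233 0.0
```

View pics/s5.png

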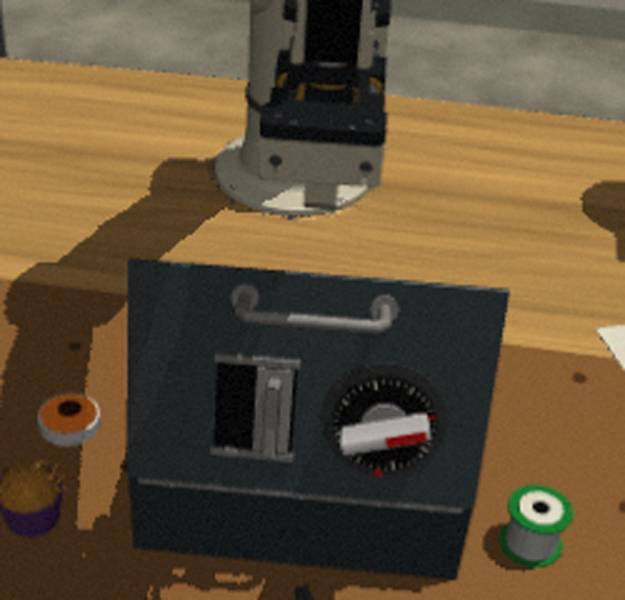

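The lid stands open by itself, the gripper is clear and the bystanders are undisturbed.

```bash
python3 -c "
from bench import arm
print(arm.finish_job())"
```

```text
the job is handed in; nothing more can be done
None
```

The strongbox is open and the job was handed in at about 26 s: I turned the dial left to 30 and right to 12, drew the bolt to its stop, and left the lid standing by itself at about 74° with nothing else disturbed. No verdict was returned.

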